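# Clear the saddler's hand tools into the trough under the thread shelf

## Robot

A 6-joint arm with a two-finger parallel gripper is mounted at the origin on the work surface. World frame = base frame: x ahead of the robot, y to its left, z up, the work surface at z = 0. Lengths are in m, angles in degrees, forces in N, time in s.
With the tool pointing down it reaches from about 0.425 to 0.95 m from the base axis. Payload 14.7 kg.
Tool frame: the origin (TCP) lies at the very end of the fingers, on their centre line; the grasp point (between the pads) lies grip_depth behind it (grip_depth is the distance from the TCP to the grasp point, in m); z points along the fingers, y is the line along which they close (so a half turn about z gives the same grasp; the last joint's range is limited). The gripper opens to 85 mm and grips with 20 to 120 N. Pads are 22 mm wide; open, the fingers measure 114 mm over their backs; the gripper's body (76 mm by 85 mm) begins 54 mm behind the grasp point. The pads swing forward as they close: fully open they stand 13 mm farther back than shut.
Start: joints at [60.413, 27.513, 91.461, -0, 61.026, -2.67], TCP at [0.294, 0.58, 0.231] pointing down, gripper open.
Joint ranges: [-157.49, 157.49], [-46.99, 117.5], [13.45, 153.17], [-89.5, 269.5], [5.16, 153.95], [-167.48, 167.48]. Speed limits (degrees/s): [108.29, 108.29, 136.94, 172.46, 172.46, 172.46].

## Interface

Orientations are given as a 3x3 rotation matrix whose columns are the frame's x, y, z axes.
In Python, from workcell import move_pose, move_linear, goto_joints, grip, wait, inverse_kinematics, capture, Unreachable, hand_in, current_t, current_qpos, current_qd, current_effort, current_position, current_tcp_rot, current_force, current_torque, current_gripper_width, current_grip_force, grip_depth gives the robot as it stands. Calls block until the motion is done:
- move_pose(position, orientation): joint-space move of the TCP to a pose.
- move_linear(position, feed=0.15, frame=None, f_stop=None): straight line of the TCP; frame=None keeps the orientation; feed is the mean speed in m/s. With f_stop (N) it stops when the force on the tool has changed by that much, and returns True; else False.
- goto_joints(angles): joint-space move.
- grip(opening, newtons=None): finger opening in m; newtons is the grip in N (None keeps the last); returns when the fingers have stopped.
- wait(seconds).
- inverse_kinematics(position, orientation): joint angles nearest the present ones, or None.
- capture(name): name is "scene" or "top"; returns a dict with "frame" (400x640x3 uint8, red, green, blue), "range_z" (400x640 float32, m along the optical axis (not along the pixel's ray), 0 where there is no reading), "mtx" (3x3 intrinsics, pixels), "k1" (the pictures are not rectified: a ray, as slopes to the right and down, at radius r is drawn at 1 + k1 r^2 times it, then the intrinsics apply), "pose" (4x4, takes a point from camera to world coordinates). Camera axes: x right, y up, looking along -z (the intrinsics and any distortion apply to the point x, -y, -z); pixel columns grow to the right and rows downward; lengths in m; the calibration is good to about 2 mm. A picture is of the moment at which its call begins.
A pose or a line that the arm cannot do raises Unreachable and nothing moves.
- hand_in(): hands the job in; it is judged then, once.
Readings, each from a call of its own:
- current_t(): time.
- current_qpos(): joint angles.
- current_qd(): joint speeds.
- current_effort(): joint torques, N m.
- current_position(): TCP position.
- current_tcp_rot(): TCP orientation.
- current_force(): force on the tool from outside, world axes, zero at the start.
- current_torque(): the same for the moment, N m.
- current_gripper_width(): finger opening in m.
- current_grip_force(): force on a finger pad.
Only numpy, scipy, OpenCV 4.12 (cv2) and the standard library are available. Lean on these libraries where they do the work, as an engineer would, in place of code of your own. Each camera call takes 0.05 s, during which the arm holds its last target. There are 200 camera calls.

## Task

Clear the three hand tools off the bench into the wooden tool trough under the thread shelf: the heavy mallet first, so that it does not land on the others, then the pliers and the knife in either order. Each must end lying inside the trough, nothing resting on or sticking out over its walls. Leave the glue jar and the nail dish where they stand.

Things in the scene. Friction and masses are not known exactly. Their poses are not given: they have to be found in the camera images.
- trough: Open wooden tool trough under a shelf, one fixed piece. Origin on the bench under the trough's centre; z up, +x to the back, away from its open front (which faces the robot's left, world +y, give or take 30 degrees); y along the trough. Inside: x +-80 mm, y +-125 mm, floor 6 mm above the bench. Walls 8 mm thick; front wall (-x) 38 mm high, other three 55 mm, from the bench.
- shelf_edge (a point): Middle of the lower front edge of the thread shelf over the trough, at (-45, 0, 280) mm in the trough's frame. Board: trough x -45 to +110 mm, y +-180 mm, 16 mm thick; spools on it up to 344 mm. Open at front and sides; two 22 mm posts at x +99, y +-165 mm. A gripper pointing straight down strikes it; one leaning 35 to 40 degrees, fingers down and towards +x, clears it.
- mallet: Mallet, about 150 to 290 g, lying flat: pale wooden handle 24 mm wide, 22 mm thick (9 to 31 mm above the bench), x = -75 to +45 mm, and dark block head x = +45 to +89 mm, 60 mm wide, 40 mm high. Origin at underside level, under the middle line of the handle, 45 mm behind the head; x towards the head, z up. Balance point about x = +53 mm.
- mallet_head (a point): Middle of the mallet head's far end, at (89, 0, 20) mm in the mallet's frame.
- mallet_butt (a point): End of the mallet's handle, at (-75, 0, 20) mm in the mallet's frame.
- pliers: Closed dark steel pliers (one rigid piece), about 140 to 270 g, lying flat, 175 mm long, 18 mm thick, two rubber-clad handles. Origin on the underside just behind the joint, a good place to grip: 34 mm wide from x = -8 to +32 mm; x towards the nose, z up. Nose at x = +90 mm, joint disc 38 mm wide at +30 mm, handles to -85 mm, about 48 mm wide there.
- pliers_nose (a point): Tip of the pliers' nose, at (90, 0, 9) mm in the pliers' frame.
- pliers_tail (a point): Middle between the ends of the pliers' handles, at (-85, 0, 9) mm in the pliers' frame.
- knife: Knife, about 80 to 150 g, lying flat, 165 mm long: white handle 115 mm long, 26 mm wide, 22 mm thick, with a steel collar and a short flat steel blade. Origin on the underside of the handle, where it can be gripped; x runs towards the blade, z up. Handle from x = -70 to +45 mm, blade point at x = +95 mm.
- knife_point (a point): Point of the blade, at (95, 0, 11) mm in the knife's frame.
- knife_end (a point): End of the knife's handle, at (-70, 0, 11) mm in the knife's frame.
- glue_jar: Bystander: grey plastic glue jar with a dark lid, 72 mm across, 85 mm high. Origin at the centre of its underside.
- nail_dish: Bystander: round black dish of nails with compartments, 150 mm across, 35 mm high. Origin at the centre of its underside.

How it is judged (in metres and radians):
On the way, in this order (a step that is already met when the one before it is completed fails the run):
1. the mallet lies inside the trough (x of mallet_head in the frame of trough between -0.081 and 0.081 m and y of mallet_head in the frame of trough between -0.126 and 0.126 m and z of mallet_head in the frame of trough between 0 and 0.062 m and x of mallet_butt in the frame of trough between -0.081 and 0.081 m and y of mallet_butt in the frame of trough between -0.126 and 0.126 m and z of mallet_butt in the frame of trough between 0 and 0.062 m), for 0.2 s.
2. the pliers and the knife lie inside the trough too (all of step 1 and x of pliers_nose in the frame of trough between -0.081 and 0.081 m and y of pliers_nose in the frame of trough between -0.126 and 0.126 m and z of pliers_nose in the frame of trough between 0 and 0.062 m and x of pliers_tail in the frame of trough between -0.081 and 0.081 m and y of pliers_tail in the frame of trough between -0.126 and 0.126 m and z of pliers_tail in the frame of trough between 0 and 0.062 m and x of knife_point in the frame of trough between -0.081 and 0.081 m and y of knife_point in the frame of trough between -0.126 and 0.126 m and z of knife_point in the frame of trough between 0 and 0.062 m and x of knife_end in the frame of trough between -0.081 and 0.081 m and y of knife_end in the frame of trough between -0.126 and 0.126 m and z of knife_end in the frame of trough between 0 and 0.062 m), for 0.2 s.
At the end, for the whole second after the job is handed in: Both ends of the mallet, the pliers and the knife are inside the trough's inner walls and less than 62 mm above the bench (walls 38 and 55 mm), all three at rest; the glue jar and nail dish are within 30 mm of where they stood (all of step 2 and linear speed of each of mallet, pliers, knife below 0.02 m/s and distance of each of glue_jar, nail_dish from where it was at the start of the episode below 0.03 m); the robot touches nothing.
It fails at once if the pliers or the knife go into the trough before the mallet (((x of pliers in the frame of trough between -0.1 and 0.1 m and y of pliers in the frame of trough between -0.14 and 0.14 m and z of pliers in the frame of trough below 0.09 m) or (x of knife in the frame of trough between -0.1 and 0.1 m and y of knife in the frame of trough between -0.14 and 0.14 m and z of knife in the frame of trough below 0.09 m)) and not (x of mallet in the frame of trough between -0.1 and 0.1 m and y of mallet in the frame of trough between -0.14 and 0.14 m and z of mallet in the frame of trough below 0.09 m)).
It fails at once if the glue jar is shifted by more than 30 mm or tipped (distance of glue_jar from where it was at the start of the episode above 0.03 m or angle between glue_jar's own z axis and vertical above 0.35 rad).
It fails at once if the nail dish is shifted by more than 30 mm or tipped (distance of nail_dish from where it was at the start of the episode above 0.03 m or angle between nail_dish's own z axis and vertical above 0.35 rad).
It also fails if it takes over 69 s, if anything falls off the work surface, if the arm or the gripper's body presses on something with over 40 N, if the wrist force passes 120 N, or if a joint passes its speed limit or range.

## Working session

There is one attempt and no reset: what is moved stays moved. The work goes in short steps, each a Python script; the robot and the scene stay as the last script left them, time stands still between calls to the robot, and variables do not carry over. Pictures are saved under pics/ and viewed, at most 10 in all, crops included, and the job is handed in when it is done.

```bash
mkdir -p pics; ls; cat > h.py <<'E'
import numpy as np, cv2
from workcell import *
def world(c,u,v,z=None):
    K=c["mtx"]; p=np.array([(u-K[0,2])/K[0,0],(v-K[1,2])/K[1,1]]); s=p.copy()
    for _ in range(20): s=p/(1+c["k1"]*(s@s))
    T=c["pose"]; d=T[:3,:3]@np.array([s[0],-s[1],-1.]); o=T[:3,3]
    if z is None: t=c["range_z"][int(round(v)),int(round(u))]
    else: t=(z-o[2])/d[2]
    return o+t*d
def cloud(c):
    K=c["mtx"]; u,v=np.meshgrid(np.arange(640),np.arange(400))
    p=np.stack([(u-K[0,2])/K[0,0],(v-K[1,2])/K[1,1]],-1); s=p.copy()
    for _ in range(20): s=p/(1+c["k1"]*(s**2).sum(-1,keepdims=True))
    T=c["pose"]; d=np.stack([s[...,0],-s[...,1],-np.ones(u.shape)],-1)@T[:3,:3].T
    return T[:3,3]+c["range_z"][...,None]*d
def snap(name,fn):
    import pickle
    c=capture(name); cv2.imwrite(f"pics/{fn}.png",c["frame"][...,::-1]); pickle.dump(c,open(f"{fn}.pkl","wb")); return c
E
python3 - <<'E'
from h import *
for n in("scene","top"):
    c=snap(n,n+"0"); print(n,c["pose"].round(3).tolist(),c["mtx"].tolist(),c["k1"])
print(grip_depth() if callable(grip_depth) else grip_depth, current_tcp_rot(),current_t())
E
```

```text
pics
scene [[0.747, -0.42, 0.516, 1.122], [0.665, 0.468, -0.582, -0.665], [0.003, 0.778, 0.628, 0.896], [0.0, 0.0, 0.0, 1.0]] [[458.8500143578022, 0.0, 313.46680376545595], [0.0, 458.8500143578022, 195.0533563974053], [0.0, 0.0, 1.0]] -0.0024506429979223305
top [[-0.003, 0.989, -0.146, 0.407], [-1.0, -0.002, 0.005, 0.009], [0.005, 0.146, 0.989, 1.087], [0.0, 0.0, 0.0, 1.0]] [[419.4734215066084, 0.0, 316.83318462237213], [0.0, 419.4734215066084, 198.0082417183795], [0.0, 0.0, 1.0]] 0.007830420331562235
0.0187 [[-8.91671169e-01  4.52683341e-01 -5.64959766e-04]
 [ 4.52683688e-01  8.91670652e-01 -9.62467482e-04]
 [ 6.80650479e-05 -1.11395258e-03 -9.99999377e-01]] 0.1
```

View pics/scene0.png

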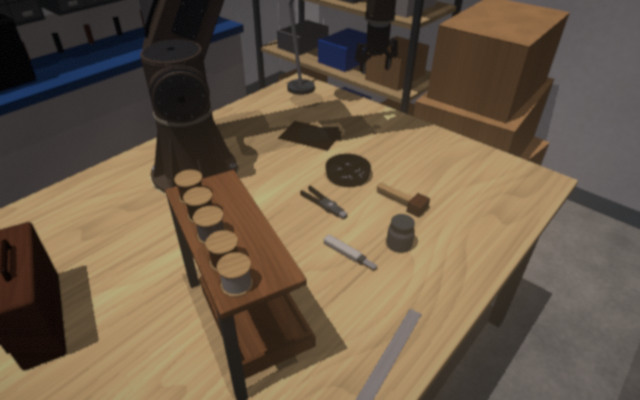

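View pics/top0.png

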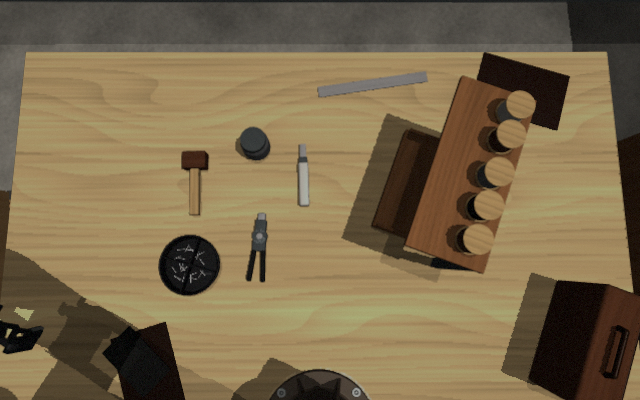

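The top view shows the mallet (butt ~195,213; head top ~194,152), pliers (nose 262,214; tail 257,280), knife (point 303,146; end 304,205), jar (255,143), dish (190,265), and the trough/shelf at right (front edge from 408,130 to 375,225). Next I locate them with depth.

```bash
python3 - <<'E'
import pickle
from h import *
c=pickle.load(open("top0.pkl","rb")); P=cloud(c); z=P[...,2]; s=pickle.load(open("scene0.pkl","rb")); S=cloud(s)
def rect(Q,n):
    r=cv2.minAreaRect((Q[:,:2]*1000).astype(np.float32)); print(n,len(Q),np.round(r[0],1),np.round(r[1],1),round(r[2],1),"zmed",np.median(Q[:,2]).round(4),Q[:,2].max().round(4))
    print("   corners",cv2.boxPoints(r).round(0).tolist())
print("bench z",np.median(z[300:340,380:480]))
for n,(u0,v0,u1,v1) in dict(mallet=(170,140,222,225),head=(170,140,222,165),pliers=(235,205,280,290),knife=(290,137,318,214),jar=(230,115,280,170),dish=(150,228,228,302)).items():
    Q=P[v0:v1,u0:u1].reshape(-1,3); Q=Q[Q[:,2]>0.006]; rect(Q,n)
for nm,C in(("top",P),("scene",S)):
    m=(C[...,2]>.285)&(C[...,2]<.308)&(C[...,0]>.2)&(C[...,0]<1)&(C[...,1]<-.15)&(C[...,1]>-.7); m=cv2.morphologyEx(m.astype(np.uint8),cv2.MORPH_OPEN,np.ones((3,3)))>0
    rect(C[m],"board "+nm)
    m=(C[...,2]>.03)&(C[...,2]<.045)&(C[...,0]>.3)&(C[...,0]<.9)&(C[...,1]<-.1)&(C[...,1]>-.6)
    rect(C[m],"front wall "+nm)
im=c["frame"][...,::-1]
a=cv2.resize(im[125:305,150:330],None,fx=3,fy=3,interpolation=cv2.INTER_CUBIC)
cv2.imwrite("pics/c1.png",cv2.convertScaleAbs(a,alpha=1.5))
a=cv2.resize(im[60:280,340:580],None,fx=2.5,fy=2.5,interpolation=cv2.INTER_CUBIC); cv2.imwrite("pics/c2.png",cv2.convertScaleAbs(a,alpha=1.7))
E
```

```text
bench z 0.00011624849674651827
mallet 1047 [526.9 233. ] [468.1 196.5] 39.0 zmed 0.0334 1.0871
   corners [[283.0, 162.0], [407.0, 9.0], [771.0, 304.0], [647.0, 457.0]]
head 402 [588.8 174.3] [478.1 113.4] 55.5 zmed 0.0409 1.0871
   corners [[407.0, 9.0], [500.0, -55.0], [771.0, 339.0], [677.0, 403.0]]
pliers 807 [423.7 136.2] [194.5 166.3] 41.9 zmed 0.0181 1.0871
   corners [[296.0, 133.0], [407.0, 9.0], [552.0, 139.0], [441.0, 263.0]]
knife 584 [563.3  39.3] [315.3  54.2] 2.4 zmed 0.0214 1.0871
   corners [[405.0, 60.0], [407.0, 6.0], [722.0, 19.0], [720.0, 73.0]]
jar 826 [579.5 130.3] [402.1 126.9] 17.5 zmed 0.0844 1.0871
   corners [[369.0, 130.0], [407.0, 9.0], [790.0, 130.0], [752.0, 251.0]]
dish 2059 [390.2 218.9] [417.8 177.6] 88.2 zmed 0.0114 1.0871
   corners [[295.0, 13.0], [472.0, 7.0], [485.0, 425.0], [308.0, 430.0]]
board top 10754 [ 576.3 -293.8] [157.6 362.2] 69.7 zmed 0.2965 0.3079
   corners [[379.0, -305.0], [719.0, -430.0], [773.0, -283.0], [434.0, -157.0]]
front wall top 535 [ 489.6 -383. ] [544.2 273.8] 55.9 zmed 0.0382 0.0449
   corners [[224.0, -532.0], [451.0, -685.0], [755.0, -234.0], [529.0, -81.0]]
board scene 7972 [ 575.5 -295. ] [156.3 363.2] 69.7 zmed 0.2944 0.3079
   corners [[378.0, -305.0], [719.0, -431.0], [773.0, -285.0], [432.0, -159.0]]
front wall scene 641 [ 508.6 -378.4] [549.  264.1] 25.0 zmed 0.0367 0.045
   corners [[204.0, -375.0], [316.0, -614.0], [813.0, -382.0], [702.0, -143.0]]
```

View pics/c1.png

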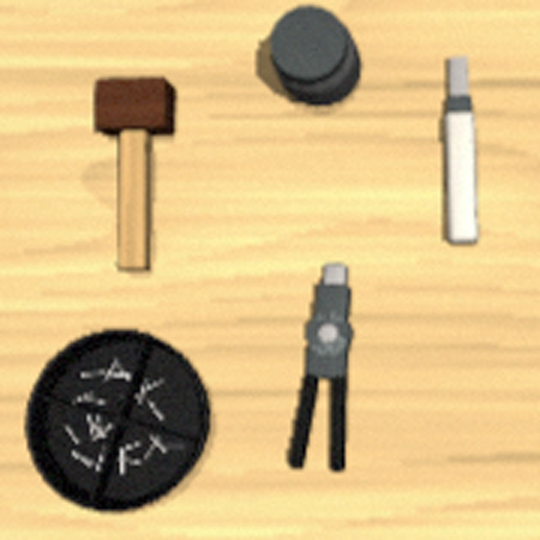

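View pics/c2.png

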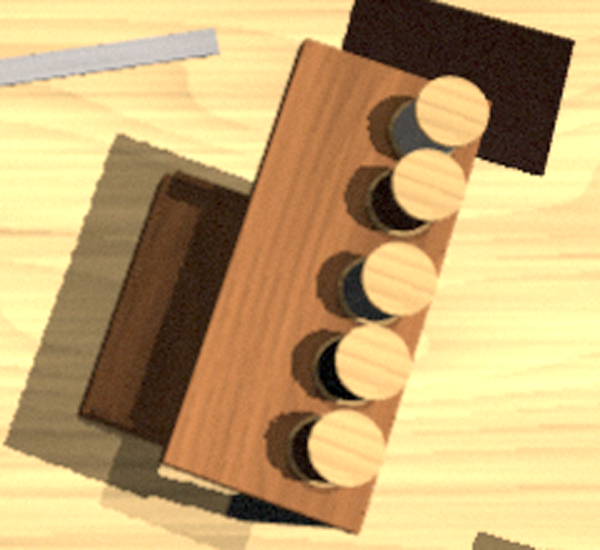

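Crop 1 shows the tools clearly: all three lie nearly along world x, with the mallet head, pliers nose and knife blade towards +x. Crop 2 shows the trough's front wall and the board edges. Next I fit the poses with invalid readings removed and check the IK.

```bash
cat >> h.py <<'E'
# trough frame from the shelf board
A=np.radians(-110.25); XH=np.array([np.cos(A),np.sin(A),0]); YH=np.array([-np.sin(A),np.cos(A),0]); Z=np.array([0,0,1.])
TO=np.array([.5760,-.2944,0])-.0325*XH
def tr(x,y,z): return TO+x*XH+y*YH+z*Z
def Rplace(a,sg):
    a=np.radians(a); y=sg*(np.cos(a)*XH+np.sin(a)*Z); z=np.sin(a)*XH-np.cos(a)*Z
    return np.stack([np.cross(y,z),y,z],1)
def Rpick(m,sg): # m: unit axis of the object
    x=sg*m; z=-Z; return np.stack([x,np.cross(z,x),z],1)
E
python3 - <<'E'
import pickle
from h import *
c=pickle.load(open("top0.pkl","rb")); P=cloud(c)
W={}
for n,(u0,v0,u1,v1) in dict(mallet=(170,140,222,225),handle=(180,172,212,225),pliers=(235,205,280,290),knife=(290,137,318,214)).items():
    Q=P[v0:v1,u0:u1].reshape(-1,3); Q=Q[(Q[:,2]>(.02 if n=='handle' else .008))&(Q[:,2]<.1)]; r=cv2.minAreaRect((Q[:,:2]*1000).astype(np.float32))
    print(n,len(Q),np.round(r[0],1),np.round(r[1],1),round(r[2],1),np.percentile(Q[:,2],[5,50,95]).round(4), "x",(Q[:,0].min()*1e3).round(),(Q[:,0].max()*1e3).round())
    vx=cv2.fitLine((Q[:,:2]*1000).astype(np.float32),cv2.DIST_L2,0,.01,.01).ravel(); print("   line ang",np.degrees(np.arctan(vx[1]/vx[0])).round(2),vx[2:].round(1))
f=(P[...,2]>.03)&(P[...,2]<.045); T=(P-TO); X=T@XH;Y=T@YH
m=(abs(X)<.12)&(abs(Y)<.16)&(P[...,2]>.02)&(P[...,2]<.06); 
w=m&(X<-.07); print("front wall x",np.percentile(X[w],[2,50,98]).round(4),"y",np.percentile(Y[w],[1,99]).round(4),np.polyfit(Y[w],X[w],1))
for sg in(1,-1):
  for (x,a) in((.02,38),(-.03,38),(-.03,30)):
    for s in(0,.22):
      R=Rplace(a,sg); p=tr(x,0,.035)+R[:,2]*(.0-s); q=inverse_kinematics(p,R); print(sg,x,a,s,p.round(3),None if q is None else np.round(q,0))
  q=inverse_kinematics([.6,.3,.005],Rpick(np.array([1,0,0.]),sg)); print("pick",sg,None if q is None else np.round(q,0))
E
```

```text
mallet 995 [606.2 334. ] [ 78.4 168.4] 83.4 [0.0207 0.0336 0.0435] x 520.0 687.0
   line ang 0.44 [619.4 316.7]
handle 458 [575.7 317.8] [111.6  26.4] 2.9 [0.0233 0.0315 0.0353] x 520.0 632.0
   line ang 1.41 [575.1 316.6]
pliers 780 [439.5 157. ] [ 45.7 173.9] 88.0 [0.0138 0.0181 0.0219] x 352.0 526.0
   line ang -4.61 [440.3 152.8]
knife 563 [626.5  39.9] [165.5  25.9] 0.7 [0.0125 0.0214 0.0254] x 544.0 709.0
   line ang 1.74 [618.3  39.7]
front wall x [-0.0899 -0.0857 -0.0718] y [-0.1338  0.1322] [ 0.00250153 -0.08487376]
1 0.02 38 0 [ 0.58  -0.283  0.035] [ -9.  48.  98. -48.  54. 138.]
1 0.02 38 0.22 [ 0.627 -0.156  0.208] [  2.  38.  88. -36.  74. 129.]
1 -0.03 38 0 [ 0.598 -0.236  0.035] [ -4.  49.  96. -45.  57. 139.]
1 -0.03 38 0.22 [ 0.645 -0.109  0.208] [  6.  40.  84. -34.  78. 130.]
1 -0.03 30 0 [ 0.598 -0.236  0.035] [ -8.  46.  98. -39.  51. 132.]
1 -0.03 30 0.22 [ 0.636 -0.133  0.226] [  1.  35.  87. -29.  72. 124.]
pick 1 [ 24.  44.  97.  -0.  39. 114.]
-1 0.02 38 0 [ 0.58  -0.283  0.035] [ -9.  48.  98. -48.  54. -42.]
-1 0.02 38 0.22 [ 0.627 -0.156  0.208] [  2.  38.  88. -36.  74. -51.]
-1 -0.03 38 0 [ 0.598 -0.236  0.035] [ -4.  49.  96. -45.  57. -41.]
-1 -0.03 38 0.22 [ 0.645 -0.109  0.208] [  6.  40.  84. -34.  78. -50.]
-1 -0.03 30 0 [ 0.598 -0.236  0.035] [ -8.  46.  98. -39.  51. -48.]
-1 -0.03 30 0.22 [ 0.636 -0.133  0.226] [  1.  35.  87. -29.  72. -56.]
pick -1 [ 24.  44.  97.  -0.  39. -66.]
```

The trough frame is confirmed: the front wall fits at x ≈ -85 mm and y ±133 mm. IK is fine with sg=-1. Picking the mallet now.

```bash
cat >> h.py <<'E'
def ax(deg): return np.array([np.cos(np.radians(deg)),np.sin(np.radians(deg)),0])
def pick(xy,deg,z,op,N):
    R=Rpick(ax(deg),-1); grip(op); move_pose([xy[0],xy[1],.14],R)
    print("touch",move_linear([xy[0],xy[1],z],feed=.12,f_stop=12)); grip(0,N)
    print("w",current_gripper_width(),"F",current_grip_force(),"pos",np.round(current_position(),4))
    move_linear([xy[0],xy[1],.22],feed=.15)
    print("lifted w",current_gripper_width(),"f",np.round(current_force(),2),"tau",np.round(current_torque(),2),"t",current_t())
def approach(x,y,z,a,s=.22):
    R=Rplace(a,-1); move_pose(tr(x,y,z)-s*R[:,2],R); return R
E
python3 - <<'E'
from h import *
o=np.array([.597,.3172]); p=o+.027*ax(1.4)[:2]
pick(p,1.4,.006,.055,90)
snap("top","top1")
E
```

```text
touch False
w 0.02245421081674142 F 87.91711807250977 pos [0.6243 0.318  0.0069]
lifted w 0.022226342698274813 f [-0.3   0.13 -1.9 ] tau [-0.03  0.03  0.05] t 5.325
```

```bash
python3 - <<'E'
from h import *
a=40; x,y,z=.028,.020,.034
R=approach(x,y,z,a); print("w",current_gripper_width(),np.round(current_force(),2),current_t())
print("touch",move_linear(tr(x,y,z),feed=.12,f_stop=8), (current_position()-TO)@np.stack([XH,YH,Z],1), np.round(current_force(),2))
snap("scene","s2")
E
```

```text
w 0.022343267505489997 [ 0.28  0.01 -2.04] 7.1
touch False [0.02758269 0.02034101 0.03441662] [ 0.64  1.23 -1.57]
```

View pics/s2.png

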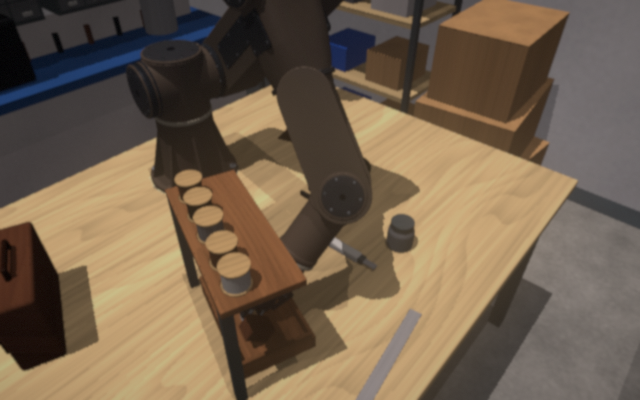

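The arm leans in under the shelf (edge ~300,275) without touching it, and the hand is inside the trough. Releasing and backing out, then a look at the trough.

```bash
python3 - <<'E'
from h import *
grip(.050); wait(.3)
R=current_tcp_rot(); p=np.array(current_position()); move_linear(p-.22*R[:,2],feed=.2)
move_pose([.45,.15,.2],Rpick(ax(-5),-1))
c=snap("scene","s3"); t=snap("top","t3"); print(current_t(),np.round(current_force(),2))
a=[cv2.resize(k[b[1]:b[3],b[0]:b[2]],(400,400),interpolation=cv2.INTER_CUBIC) for k,b in((c["frame"],(190,250,330,390)),(t["frame"],(350,90,490,230)))]
cv2.imwrite("pics/c3.png",cv2.convertScaleAbs(np.hstack(a)[...,::-1],alpha=2.2))
E
```

```text
12.525 [0.41 0.61 0.39]
```

View pics/c3.png

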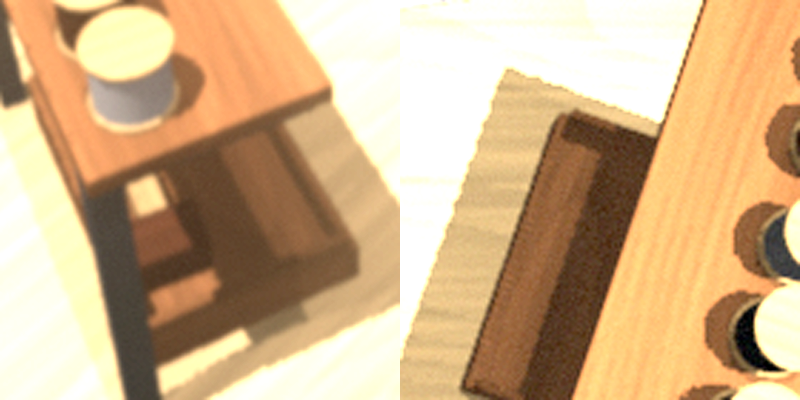

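The mallet lies flat at the back of the trough, head to the near (+y) end, and the front lane is free. Next the pliers.

```bash
cat > p2.py <<'E'
import pickle
from h import *
c=pickle.load(open("top0.pkl","rb")); s=pickle.load(open("s3.pkl","rb")); P=cloud(s)-TO; X=P@XH;Y=P@YH; m=(abs(X)<.08)&(abs(Y)<.125)&(P[...,2]>.02)&(P[...,2]<.07)&(P[...,2]>0)
print("in trough",m.sum(),[np.percentile(q[m],[2,50,98]).round(3).tolist() for q in(X,Y,P[...,2])])
n=world(c,262,213.3,.014); t=world(c,255.7,280.7,.014); d=n-t; deg=np.degrees(np.arctan2(d[1],d[0])); print(n.round(3),t.round(3),deg,np.linalg.norm(d))
o=(n+t)[:2]/2-.0025*ax(deg)[:2]; p=o+.005*ax(deg)[:2]; print(p)
pick(p,deg,.004,.065,90)
x,y,z=-.030,.002,.031; a=32
approach(x,y,z,a); print("w",current_gripper_width(),np.round(current_force(),2),current_t())
print("touch",move_linear(tr(x,y,z),feed=.12,f_stop=8),(current_position()-TO)@np.stack([XH,YH,Z],1))
E
python3 p2.py
```

```text
in trough 845 [[-0.08, 0.035, 0.065], [-0.0, 0.061, 0.123], [0.021, 0.042, 0.051]]
[0.525 0.145 0.014] [0.355 0.158 0.014] -4.3624889544359355 0.17054459434221036
[0.44288572 0.15119365]
touch False
w 0.03196027246950504 F 88.51358592510223 pos [0.4432 0.1513 0.0048]
lifted w 0.03205036846671369 f [-0.13  0.23 -1.99] tau [ 0.03 -0.01 -0.04] t 16.4667
w 0.03214089608659369 [ 0.18  0.88 -0.42] 17.7333
touch False [-0.03038877  0.0023927   0.03151371]
```

```bash
python3 - <<'E'
from h import *
print(current_gripper_width(),np.round(current_force(),2)); grip(.052); wait(.3)
R=current_tcp_rot(); p=np.array(current_position()); move_linear(p-.22*R[:,2],feed=.2)
move_pose([.6,.04,.2],Rpick(ax(1.5),-1))
c=snap("scene","s4"); t=snap("top","t4"); print(current_t())
a=[cv2.resize(k[b[1]:b[3],b[0]:b[2]],(400,400),interpolation=cv2.INTER_CUBIC) for k,b in((c["frame"],(190,250,330,390)),(t["frame"],(350,90,490,230)))]
cv2.imwrite("pics/c4.png",cv2.convertScaleAbs(np.hstack(a)[...,::-1],alpha=2.4))
E
```

```text
0.032146619948369745 [-0.17  0.09 -1.32]
22.4083
```

View pics/c4.png

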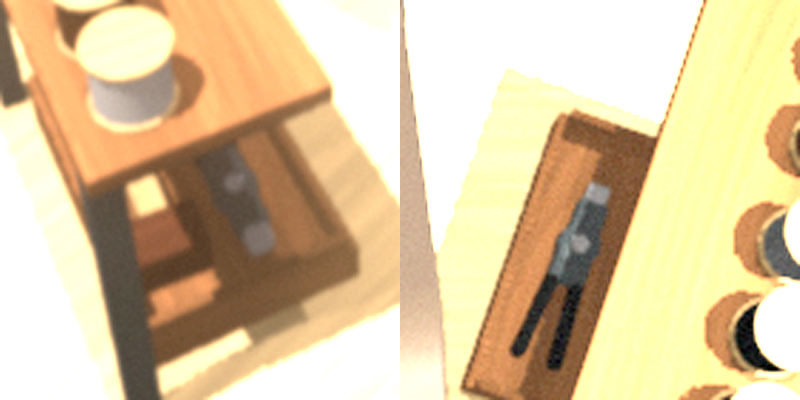

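The pliers lie flat in the front-middle lane, nose to +y, clear of the walls. The knife goes into the gap between the pliers and the mallet handle.

```bash
python3 - <<'E'
from h import *
pick([.610,.0395],1.5,.005,.055,80)
x,y,z=-.004,-.030,.052; a=38
approach(x,y,z,a); print("w",current_gripper_width())
print("touch",move_linear(tr(x,y,z),feed=.12,f_stop=8),(current_position()-TO)@np.stack([XH,YH,Z],1),np.round(current_force(),2))
grip(.042); wait(.3)
R=current_tcp_rot(); p=np.array(current_position()); move_linear(p-.22*R[:,2],feed=.15)
move_pose([.45,.15,.25],Rpick(ax(0),-1)); wait(.3)
c=snap("scene","s5"); t=snap("top","t5"); print(current_t())
a=[cv2.resize(k[b[1]:b[3],b[0]:b[2]],(400,400),interpolation=cv2.INTER_CUBIC) for k,b in((c["frame"],(190,250,330,390)),(t["frame"],(350,90,490,230)))]
cv2.imwrite("pics/c5.png",cv2.convertScaleAbs(np.hstack(a)[...,::-1],alpha=2.2))
E
```

```text
touch False
w 0.024271643770660305 F 79.89283919334412 pos [0.6104 0.0395 0.0059]
lifted w 0.024053552310342258 f [ 0.3  -0.16 -1.41] tau [0.   0.   0.04] t 26.2333
w 0.023983119843862668
touch False [-0.00436645 -0.02968537  0.05241592] [ 0.81  0.07 -1.11]
32.7833
```

View pics/c5.png

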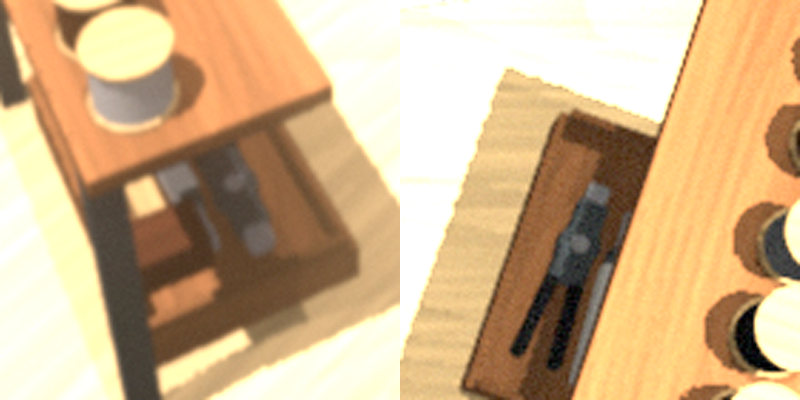

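The knife lies in the gap between mallet and pliers, and all three are inside and low. The robot is clear of everything.

```bash
python3 -c "
from h import *
print(hand_in())"
```

```text
the job is handed in; nothing more can be done
None
```

I handed the job in at about 33 s of the 69 s allowed: the mallet went into the trough first, then the pliers and the knife. The last picture shows all three inside the walls; I didn't re-check the glue jar and nail dish, but the arm kept clear of both, and the hand-in call returned no verdict.

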